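# Shut the jeweller's kiln and start the firing

## Task

The rings are in the kiln: push its open door gently shut with the fingertips on its outer face until it sits flush against the front of the kiln, without touching the white fibre lining inside the door. Then press the green start button on the controller with a fingertip and let it come up again, leaving the red stop button alone. Grip or lift nothing, do not shove the controller about, and leave the brick, bangle, pan and mandrel where they are.

Things in the scene. Friction and masses are not known exactly. Their poses are not given: they have to be found in the camera images.
- kiln: bench kiln fixed to the bench, blue-grey case 250 x 250 mm, 265 mm high. Origin at the centre of its underside, at bench level; z up; its front (the mouth and the door) faces its own -x, its own +y side carries the door hinge. A 6 mm high vent cap of 20 mm radius on the roof, 70 mm behind the centre
- kiln_door (a joint): door angle in rad about the upright hinge: 0 = shut and flush (it stops there), grows as the door swings open, to 1.9 at most. The hinge is stiff (about 0.22 N m of friction, no spring): the door stays where it is left; about 1.5 to 2 N at the push point moves it
- door_hinge (a point): point on the upright hinge axis, 262 mm up, level with the door's top edge. Turns with the door: +x goes from the outer face through the door to the lining side, -y along the door to its free edge, z up; seen from above the door closes counter-clockwise. Door: outer face 40 mm and inner face 5 mm to -x of this point, 8 to 232 mm from the hinge in -y, 68 to 262 mm above the bench
- door_push (a point): point on the plain outer face of the door, 150 mm from the hinge, 35 mm below its top edge; axes as door_hinge: pushing along +x shuts the door. Lower down, 205 mm from the hinge, stands an upright wooden grip 18 mm thick, 90 to 180 mm above the bench, its axis 36 mm off the outer face
- door_lining (a point): centre of the white ceramic-fibre block on the inner face of the door, 146 mm wide (y), 122 mm high, 22 mm thick (x), soft: not to be touched; axes as door_hinge
- controller: loose kiln controller, a sloping desk case on rubber feet, 130 mm deep (x) x 170 mm wide (y), about 0.9 kg, with a light grey panel that rises 11 degrees from its front (-x, about 43 mm high) to its rear (about 68 mm high). Origin at the centre of its underside, z up. A dark display at the rear of the panel, the green button front left (+y), the red button front right (-y)
- start_top (a point): centre of the top of the green round start button, 26 mm across, in a dark round collar; about 72 mm above the bench, facing up and 11 degrees towards the front of the controller
- start (a joint): travel of the green start button, m: 0 = up, 0.006 = fully down, which takes 5 N downward; a spring returns it
- stop_top (a point): centre of the top of the red stop button, same size, 84 mm from the green one: not to be pressed
- stop (a joint): travel of the red stop button, m: 0 = up, 0.006 = fully down
- fire_brick: loose pale soldering brick 110 x 150 x 30 mm; origin at the centre of its underside; stays where it is
- bangle: loose brass bangle, 66 mm across, 6 mm high, lying on the brick; origin at the centre of its underside; stays where it is
- pan: loose small steel pan, 92 mm across, 45 mm high, with a 120 mm handle along its +x up to 57 mm high; origin under the centre of the bowl; stays where it is
- mandrel: loose ring mandrel lying on the bench: wooden handle 110 mm long, 25 mm thick, and tapered steel rod along its +x to 285 mm from the origin; the origin lies under the handle; stays where it is
There are look-alikes about, which are no part of the job. Of the things that look like the controller, the smaller one is meant.

How it is judged:
By the outcome, as a careful person would: the job done as asked, in the order asked, and still so for the second after the job is handed in, with the robot touching nothing.
It also fails if it takes over 54 s, if anything falls off the work surface, if the arm or the gripper's body presses on something with over 40 N, if the wrist force passes 120 N, or if a joint passes its speed limit or range.

## Robot

A 7-joint arm with a two-finger parallel gripper is mounted at the origin on the work surface. World frame = base frame: x ahead of the robot, y to its left, z up, the work surface at z = 0. Lengths are in m, angles in rad, forces in N, time in s.
With the tool pointing down it reaches from about 0.4 to 0.85 m from the base axis. Payload 10.4 kg.
Tool frame: the origin (TCP) lies at the very end of the fingers, on their centre line; the grasp point (between the pads) lies 19 mm behind it; z points along the fingers, y is the direction in which the jaws open and shut (so a half turn about z gives the same grasp; the last joint's range is limited). The gripper opens to 87 mm and grips with 3 to 60 N. Pads are 19 mm wide; open, the fingers measure 117 mm over their backs; the gripper's body (75 mm by 190 mm) begins 51 mm behind the grasp point.
Start: joints at [-1.336, 0.332, -0.065, 1.46, 0.022, 1.35, -0.088], TCP at [0.159, 0.604, 0.223] pointing down, gripper open.
Joint ranges: [-2.6, 2.6], [-0.5, 2.12], [-1.47, 1.34], [0.16, 2.42], [-1.27, 4.41], [0.06, 2.06], [-2.6, 2.6]. Speed limits (rad/s): [2.22, 2.22, 2.79, 2.79, 3.14, 3.14, 3.14].

## Interface

Orientations are given as a unit quaternion [x, y, z, w].
In Python, from bench import r, eyes, job gives the robot as it stands. The module is installed in compiled form; this text tells all that it offers.
- The arm moves only by the tool play_rows, never from a script. Its argument "motion" is a list of rows, each a list of 7 numbers: the shift along the tool's x, y, z as a fraction of full scale, then the turn, a rotation vector about the tool's x, y, z as a fraction of full scale, then the opening in per cent of the stroke, from 0 (shut) to 100 (fully open). A call has 1 to 5 rows; each row is the pose to reach, as a shift and turn from the pose commanded when the call began, along the tool's axes at that moment; what a row does not reach only later rows make up. Full scale, the value 1, is 0.2 m for a shift and 90 degrees for a turn. A row lasts 1/8 s, in which the tool goes at most 62.5 mm and 10.7 degrees, less where a joint would pass 70% of its speed; a pose out of reach is approached as far as the arm can. A call with a number of a shift or a turn outside -1 to 1 is refused whole. A call with a gripper value outside its range is refused whole. The fingers move at their own pace and stop on an object; "squeeze" is the grip in N (left out, the last holds). Time passes only in rows, so rows that repeat a pose let the fingers close. It gives the time, the measured TCP pose, the force and the opening at its end, in the units of the state.
- r.read_state(): the state, without advancing time (a new reading comes with each control period).
- eyes.camera(name): name is "scene" or "top"; returns a dict with "image" (384x512x3 uint8, red, green, blue), "mtx" (3x3 intrinsics, pixels), "R" (3x3) and "t" (3): a world point X has camera coordinates R X + t. Camera axes: x right, y down, z forward; pixel columns grow to the right and rows downward; lengths in m; the calibration is good to about 2 mm. A picture is of the moment at which its call begins. There is no depth.
- job.close_job(): hands the job in, once; it reports no verdict.
Trained networks look in a picture, given as the dict that the camera call returned (one of the last four; its "shot" number tells which), for a name from the list of things; names that differ only in an ending like _2 or _b are one class to them, and where a whole thing is asked for, a point or a joint stands for the part that bears it (a point fixed in the world has none). Each returns a list of dicts, best first, with "p" (0 to 1); they miss things now and then, are a little off and sometimes report something else, mostly with a low value. They report only what shows in the picture. A call takes as long as a camera call. They do not tell look-alikes from the thing itself.
- eyes.regions_of(picture, label): "region" (384x512 bool, what is visible of it) and "xy" ([column, row] in pixels, amid what is visible of it).
- eyes.landmark_of(picture, label): "xy" ([column, row] in pixels: a listed point, or the origin of a listed thing).
The state is a dict: "time": time; "joint_positions": joint angles; "joint_vel": joint speeds; "joint_torque": joint torques, N m; "ee_pos": TCP position; "eef_rot": TCP orientation; "ft_force": force on the tool from outside, world axes, zero at the start; "torque": the same for the moment, N m; "width": finger opening in m.
Only numpy, scipy, OpenCV 4.12 (cv2) and the standard library are available. Lean on these libraries where they do the work, as an engineer would, in place of code of your own. Each camera call takes 0.05 s, during which the arm holds its last target. There are 200 camera calls.

## Working session

There is one attempt and no reset: what is moved stays moved. The work goes in short steps, Python scripts to look and compute and a tool call to move; the robot and the scene stay as the last step left them, time stands still between calls to the robot, and variables do not carry over. Pictures are saved under pics/ and viewed, about 8 in all and at most 12, crops included, and the job is handed in when it is done.

Besides the shell and the picture viewer there is one more tool, called after "Emit:" as name(argument=value, ...) on one line, values as JSON. play_rows: Moves the arm, as the interface text tells. Shift numbers are shares of 0.2 m and turn numbers shares of 90 degrees, none past 1 either way. Its arguments: {"type":"object","properties":{"motion":{"type":"array","items":{"type":"array","items":{"type":"number"}}},"squeeze":{"type":"number"}},"required":["motion"]}

```bash
mkdir -p pics; cat > h.py <<'E'
import numpy as np, cv2
from bench import r, eyes, job
def ray(p,xy):
    K,R,t=p["mtx"],p["R"],p["t"]
    d=R.T@np.linalg.solve(K,[xy[0],xy[1],1.]); return -R.T@t,d/np.linalg.norm(d)
def atz(p,xy,z):
    o,d=ray(p,xy); return o+d*(z-o[2])/d[2]
def tri(obs):
    A=np.zeros((3,3));b=np.zeros(3)
    for p,xy in obs:
        o,d=ray(p,xy);M=np.eye(3)-np.outer(d,d);A+=M;b+=M@o
    X=np.linalg.solve(A,b)
    return X
def proj(p,X):
    c=p["R"]@np.asarray(X)+p["t"];q=p["mtx"]@c;return q[:2]/q[2]
E
python3 - <<'E'
from h import *
np.set_printoptions(precision=3,suppress=True)
S=eyes.camera("scene");T=eyes.camera("top")
for n,p in(("scene",S),("top",T)):
    cv2.imwrite(f"pics/{n}0.png",cv2.resize(p["image"][:,:,::-1],None,fx=1.5,fy=1.5))
    print(n,"cam at",-p["R"].T@p["t"])
for l in["kiln","door_hinge","door_push","door_lining","controller","start_top","stop_top","pan","mandrel","fire_brick"]:
    for n,p in(("S",S),("T",T)):
        print(l,n,[(np.round(q["xy"]).tolist(),round(q["p"],2)) for q in eyes.landmark_of(p,l)[:4]])
print(r.read_state())
E
```

```text
scene cam at [0.866 0.471 0.886]
top cam at [0.406 0.049 1.492]
kiln S []
kiln T []
door_hinge S [([154.0, 127.0], 0.84)]
door_hinge T [([339.0, 150.0], 0.91)]
door_push S [([214.0, 161.0], 0.74), ([335.0, 280.0], 0.21)]
door_push T [([285.0, 171.0], 0.96)]
door_lining S [([208.0, 158.0], 0.63)]
door_lining T [([305.0, 182.0], 0.85)]
controller S [([396.0, 244.0], 0.88), ([324.0, 316.0], 0.63), ([214.0, 159.0], 0.21)]
controller T [([175.0, 268.0], 0.74), ([176.0, 192.0], 0.62)]
start_top S [([409.0, 249.0], 0.55), ([348.0, 317.0], 0.48)]
start_top T [([337.0, 147.0], 0.53), ([157.0, 253.0], 0.44), ([152.0, 191.0], 0.37)]
stop_top S [([441.0, 220.0], 0.67), ([333.0, 285.0], 0.48)]
stop_top T [([178.0, 200.0], 0.54), ([161.0, 288.0], 0.51)]
pan S [([278.0, 360.0], 0.82)]
pan T [([171.0, 145.0], 0.97)]
mandrel S [([156.0, 294.0], 0.82)]
mandrel T [([256.0, 110.0], 0.93), ([181.0, 200.0], 0.75), ([172.0, 190.0], 0.63)]
fire_brick S [([252.0, 211.0], 0.58)]
fire_brick T [([267.0, 207.0], 0.82)]
{'time': 1.1, 'joint_positions': array([-1.336,  0.332, -0.065,  1.46 ,  0.022,  1.35 , -0.088]), 'joint_vel': array([-0.001,  0.003, -0.   ,  0.002,  0.002, -0.002,  0.   ]), 'joint_torque': array([  0.001, -62.307,   0.025, -39.011,  -0.061,   0.032,   0.   ]), 'ee_pos': array([0.159, 0.604, 0.223]), 'eef_rot': array([ 0.129,  0.992,  0.   , -0.   ]), 'ft_force': array([0.633, 0.904, 0.828]), 'torque': array([-0.043, -0.007, -0.023]), 'width': 0.08703740377394725}
```

View pics/scene0.png

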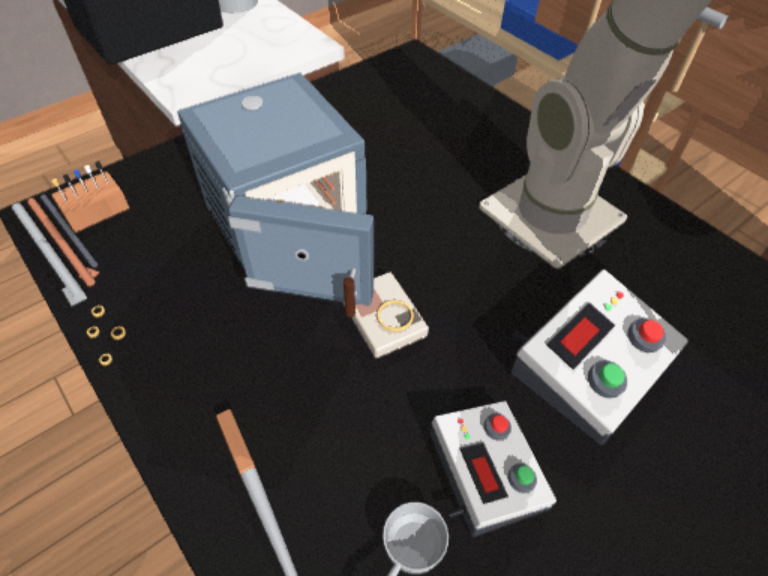

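View pics/top0.png

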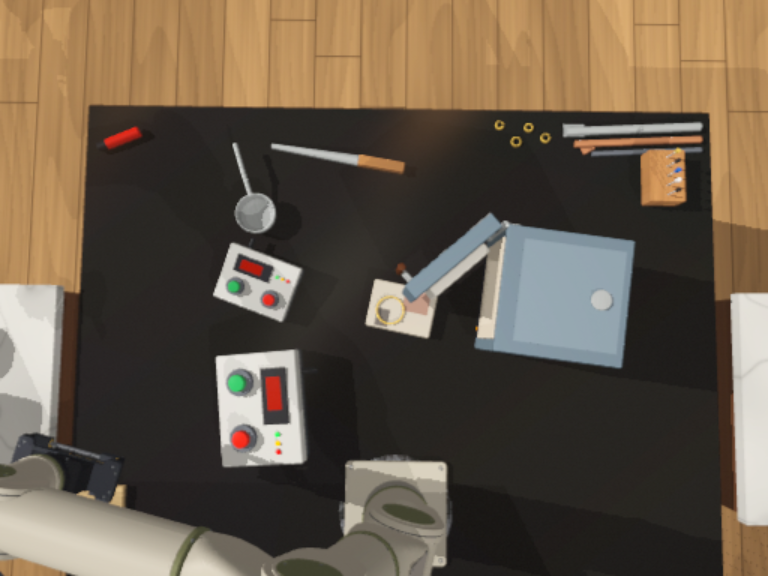

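The scene picture shows the open door (outer face around (300,250), grip at (348,297)). The smaller controller is beside the pan: green (525,475), red (498,425). In the top view these are at (234,286) and (269,300), and the larger look-alike is at (260,408). All these pixels are at 1.5x scale.

```bash
python3 - <<'E'
from h import *
np.set_printoptions(precision=4,suppress=True)
S=eyes.camera("scene");T=eyes.camera("top")
def blob(p,c,xy):
    im=cv2.cvtColor(p["image"],cv2.COLOR_RGB2HSV).astype(int);H,s,v=im[...,0],im[...,1],im[...,2]
    m=((abs(H-65)<20) if c=="g" else ((H<8)|(H>172)))&(s>110)&(v>60)
    yy,xx=np.nonzero(m);k=np.hypot(xx-xy[0],yy-xy[1])<11
    return np.array([xx[k].mean(),yy[k].mean()]),k.sum()
for n,c,a,b in(("green","g",(350,317),(156,191)),("red","r",(332,283),(179,200)),("bigG","g",(407,252),(158,255)),("bigR","r",(434,222),(161,293))):
    A,na=blob(S,c,a);B,nb=blob(T,c,b);X=tri([(S,A),(T,B)])
    print(n,A,na,B,nb,X,proj(S,X)-A,proj(T,X)-B)
for l in["door_hinge","door_push","door_lining"]:
    A=eyes.landmark_of(S,l)[0]["xy"];B=eyes.landmark_of(T,l)[0]["xy"];X=tri([(S,A),(T,B)])
    print(l,A,B,X,proj(S,X)-A,proj(T,X)-B)
    z={"door_hinge":.262,"door_push":.227,"door_lining":.165}[l]
    print("  atz",atz(S,A,z),atz(T,B,z))
# vent cap, roof corners (top px/1.5) z .265; door top edge outer corners
for n,xy,z in(("vent",(601,300),.271),("roof FL",(508,224),.265),("roof FR",(494,350),.265),("roof BL",(634,240),.265),("roof BR",(622,366),.265),("door out hinge",(489,214),.262),("door out free",(404,294),.262),("door in free",(413,302),.262)):
    print(n,atz(T,(xy[0]/1.5,xy[1]/1.5),z))
p=[q for q in eyes.regions_of(S,"pan")][:1]
print("pan",tri([(S,eyes.landmark_of(S,"pan")[0]["xy"]),(T,eyes.landmark_of(T,"pan")[0]["xy"])]))
E
```

```text
green [349.5702 316.4298] 114 [155.5  190.64] 50 [0.5085 0.3718 0.0668] [0.3576 0.0821] [ 0.1952 -0.1217]
red [332.6667 282.3056] 108 [178.5962 199.3846] 52 [0.4798 0.2932 0.0668] [0.3137 0.0598] [ 0.1759 -0.1227]
bigG [407.5    249.9949] 198 [157.5524 254.981 ] 105 [0.2957 0.3523 0.096 ] [0.3443 0.0673] [ 0.2121 -0.1163]
bigR [433.7563 220.5279] 197 [160.1111 292.5556] 117 [0.1749 0.3408 0.0953] [0.2802 0.0473] [ 0.1823 -0.0974]
door_hinge [156.7, 128.6] [337.9, 150.8] [ 0.6169 -0.2037  0.2584] [-0.6578 -0.0851] [-0.3001  0.4332]
  atz [ 0.6172 -0.1987  0.262 ] [ 0.6176 -0.2039  0.262 ]
door_push [213.2, 158.7] [286.7, 173.2] [ 0.5539 -0.057   0.2353] [0.613  0.0687] [ 0.3043 -0.3661]
  atz [ 0.5509 -0.0648  0.227 ] [ 0.5537 -0.0567  0.227 ]
door_lining [207.9, 161.3] [304.4, 180.7] [ 0.5372 -0.1174  0.1641] [-0.3377 -0.0391] [-0.1749  0.211 ]
  atz [ 0.537 -0.116  0.165] [ 0.5378 -0.1178  0.165 ]
vent [ 0.4745 -0.3828  0.271 ]
roof FL [ 0.6214 -0.2056  0.265 ]
roof FR [ 0.3762 -0.1774  0.265 ]
roof BL [ 0.5927 -0.4513  0.265 ]
roof BR [ 0.3483 -0.4233  0.265 ]
door out hinge [ 0.6413 -0.169   0.262 ]
door out free [ 0.4823 -0.0036  0.262 ]
door in free [ 0.4669 -0.0211  0.262 ]
pan [ 0.6773  0.3213 -0.0034]
```

```bash
cat >> h.py <<'E'
from scipy.spatial.transform import Rotation as Ro
HX=np.array([.6175,-.2030]); SHUT=-6.5
def door(th,gap,L=.15):  # TCP xy with finger face gap off the outer face, th deg open; tool half depth 9.5mm
    a=np.radians(SHUT-th); y=np.array([np.cos(a),np.sin(a)]); x=np.array([y[1],-y[0]])
    return *(HX-x*(.040+.0095+gap)-y*L), SHUT-th
def plan(goals,p=None,Q=None):  # goals (x,y,z,yaw of tool y deg), tool down
    s=r.read_state(); p=s["ee_pos"] if p is None else p; R0=Ro.from_quat(s["eef_rot"] if Q is None else Q)
    for x,y,z,w in goals:
        a=np.radians(w); Y=np.array([np.cos(a),np.sin(a),0]); Z=np.array([0,0,-1.]); G=Ro.from_matrix(np.c_[np.cross(Y,Z),Y,Z])
        print(np.round(np.r_[R0.inv().apply(np.array([x,y,z])-p)/.2,(R0.inv()*G).as_rotvec()/(np.pi/2)],3).tolist(), "at",np.round([x,y,z,w],3))
E
python3 - <<'E'
from h import *
plan([(.33,.38,.24,22)])
g=door(40,.03); print(g)
E
```

```text
[-1.111, -0.867, -0.087, 0.0, -0.0, 0.591] at [ 0.33  0.38  0.24 22.  ]
(np.float64(0.5719140761414138), np.float64(-0.03946965558050343), -46.5)
```

Emit:
play_rows(motion=[[-0.22, -0.17, -0.08, 0, 0, 0.11, 0], [-0.44, -0.34, -0.08, 0, 0, 0.22, 0], [-0.66, -0.51, -0.08, 0, 0, 0.33, 0], [-0.88, -0.7, -0.08, 0, 0, 0.44, 0], [-0.88, -0.7, -0.08, 0, 0, 0.55, 0]], squeeze=10)

```text
time: 2.28
ee_pos: [0.2974, 0.4204, 0.2392]
eef_rot: [0.537, 0.843, 0.0, 0.0]
ft_force: [-0.4, 1.2, 0.4]
width: 0.0451
```

```bash
python3 - <<'E'
from h import *
print(r.read_state()["joint_positions"])
plan([(.45,.21,.24,-16),(.572,-.02,.23,-46.5)])
E
```

```text
[-1.16272321  0.07597003  0.12502754  1.73162671 -0.00883448  1.33372615
 -0.59991768]
[-1.276, 0.247, -0.004, 0.001, -0.0, 0.455] at [  0.45   0.21   0.24 -16.  ]
[-2.576, 0.314, 0.047, 0.001, -0.0, 0.794] at [ 5.72e-01 -2.00e-02  2.30e-01 -4.65e+01]
```

Emit:
play_rows(motion=[[-0.25, 0.05, 0, 0, 0, 0.1, 0], [-0.5, 0.1, 0, 0, 0, 0.2, 0], [-0.75, 0.15, 0, 0, 0, 0.3, 0], [-1.0, 0.2, 0, 0, 0, 0.4, 0], [-1.0, 0.2, 0, 0, 0, 0.4, 0]])

```text
time: 2.9
ee_pos: [0.4191, 0.2577, 0.2389]
eef_rot: [0.77, 0.638, 0.0, 0.0]
ft_force: [0.3, 1.0, -0.2]
width: 0.002
```

```bash
python3 - <<'E'
from h import *
print(r.read_state()["joint_positions"])
plan([(.572,.0,.24,-46.5),(.572,-.02,.23,-46.5)])
E
```

```text
[-0.96247457  0.01593189  0.32349645  1.7947704  -0.00456816  1.33089453
 -0.82574635]
[-1.123, 0.992, -0.004, 0.001, -0.0, 0.397] at [  0.572   0.      0.24  -46.5  ]
[-1.221, 1.011, 0.046, 0.001, -0.0, 0.397] at [ 5.72e-01 -2.00e-02  2.30e-01 -4.65e+01]
```

Emit:
play_rows(motion=[[-0.2, 0.2, 0, 0, 0, 0.1, 0], [-0.4, 0.4, 0, 0, 0, 0.2, 0], [-0.6, 0.6, 0, 0, 0, 0.3, 0], [-0.8, 0.8, 0, 0, 0, 0.4, 0], [-1.0, 0.98, 0.02, 0, 0, 0.4, 0]])

```text
time: 3.52
ee_pos: [0.5749, 0.0293, 0.2348]
eef_rot: [0.928, 0.373, 0.001, -0.0]
ft_force: [1.3, -0.1, -0.7]
width: 0.0007
```

```bash
python3 - <<'E'
from h import *
s=r.read_state();print(s["joint_positions"],s["ee_pos"],s["width"])
S=eyes.camera("scene");T=eyes.camera("top")
a=cv2.resize(S["image"][60:260,90:350,::-1],(400,308));b=cv2.resize(T["image"][110:265,220:420,::-1],(400,308))
cv2.imwrite("pics/a1.png",np.hstack([a,b]))
plan([(*door(th,g)[:2],.225,door(th,g)[2]) for th,g in((40,.02),(40,.008))])
E
```

```text
[-0.63709565  0.2330907   0.60126573  1.60802569 -0.13523582  1.34129128
 -0.8250749 ] [0.57492727 0.02926855 0.23484139] 0.0007118901294807006
[-0.28, 0.219, 0.047, 0.002, 0.001, -0.001] at [ 5.65e-01 -4.60e-02  2.25e-01 -4.65e+01]
[-0.34, 0.219, 0.047, 0.002, 0.001, -0.001] at [  0.556  -0.055   0.225 -46.5  ]
```

View pics/a1.png

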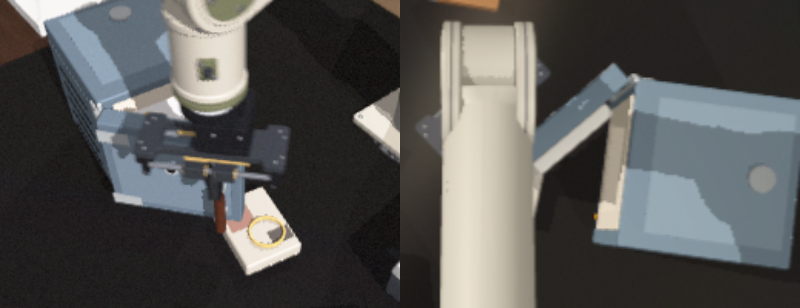

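The gripper is in front of the outer face, with its jaw line parallel to the door and its body above the door's top edge. Door and brick are undisturbed. Next I approach the face.

Emit:
play_rows(motion=[[-0.1, 0.2, 0.04, 0, 0, 0, 0], [-0.2, 0.22, 0.045, 0, 0, 0, 0], [-0.3, 0.22, 0.045, 0, 0, 0, 0], [-0.34, 0.22, 0.045, 0, 0, 0, 0], [-0.34, 0.22, 0.045, 0, 0, 0, 0]])

```text
time: 4.25
ee_pos: [0.5549, -0.0484, 0.2261]
eef_rot: [0.928, 0.373, 0.001, -0.0]
ft_force: [-0.4, -0.1, -0.2]
width: 0.0002
```

```bash
python3 - <<'E'
from h import *
s=r.read_state();print(s["ee_pos"],s["ft_force"])
plan([(*door(th,0)[:2],.225,door(th,0)[2]) for th in(38,34,30,26,22)])
E
```

```text
[ 0.55492552 -0.0483677   0.22606203] [-0.36235118 -0.10960457 -0.22962146]
[-0.084, 0.018, 0.005, -0.0, -0.001, -0.019] at [  0.545  -0.063   0.225 -44.5  ]
[-0.138, 0.004, 0.005, -0.0, -0.001, -0.063] at [  0.536  -0.068   0.225 -40.5  ]
[-0.192, -0.006, 0.005, -0.0, -0.001, -0.108] at [  0.526  -0.074   0.225 -36.5  ]
[-0.246, -0.013, 0.005, -0.0, -0.001, -0.152] at [  0.518  -0.081   0.225 -32.5  ]
[-0.302, -0.015, 0.005, -0.0, -0.001, -0.197] at [  0.509  -0.088   0.225 -28.5  ]
```

Emit:
play_rows(motion=[[-0.06, 0.018, 0.005, 0, 0, -0.01, 0], [-0.1, 0.015, 0.005, 0, 0, -0.03, 0], [-0.15, 0.0, 0.005, 0, 0, -0.07, 0], [-0.19, -0.006, 0.005, 0, 0, -0.108, 0], [-0.24, -0.013, 0.005, 0, 0, -0.15, 0]])

```text
time: 4.88
ee_pos: [0.5185, -0.0808, 0.2246]
eef_rot: [0.877, 0.48, 0.0, 0.0]
ft_force: [0.8, 0.5, 0.3]
width: 0.0003
```

```bash
python3 - <<'E'
from h import *
s=r.read_state();print(s["ee_pos"],s["ft_force"])
plan([(*door(th,0)[:2],.225,door(th,0)[2]) for th in(22,18,14,10,6,3)])
E
```

```text
[ 0.51849534 -0.08076382  0.22455722] [0.84164601 0.49003614 0.28399734]
[-0.055, -0.019, -0.002, 0.0, -0.0, -0.045] at [  0.509  -0.088   0.225 -28.5  ]
[-0.109, -0.031, -0.002, 0.0, -0.0, -0.09] at [  0.502  -0.096   0.225 -24.5  ]
[-0.163, -0.039, -0.002, 0.0, -0.0, -0.134] at [  0.494  -0.104   0.225 -20.5  ]
[-0.218, -0.043, -0.002, 0.0, -0.0, -0.179] at [  0.488  -0.113   0.225 -16.5  ]
[-0.273, -0.043, -0.002, 0.0, -0.0, -0.223] at [  0.482  -0.122   0.225 -12.5  ]
[-0.315, -0.041, -0.002, 0.0, -0.0, -0.256] at [ 0.478 -0.129  0.225 -9.5  ]
```

Emit:
play_rows(motion=[[-0.055, -0.019, 0, 0, 0, -0.045, 0], [-0.11, -0.031, 0, 0, 0, -0.09, 0], [-0.163, -0.039, 0, 0, 0, -0.134, 0], [-0.218, -0.043, 0, 0, 0, -0.179, 0], [-0.273, -0.043, 0, 0, 0, -0.223, 0]])

```text
time: 5.5
ee_pos: [0.4814, -0.1221, 0.2245]
eef_rot: [0.78, 0.626, 0.0, -0.0]
ft_force: [1.4, 1.0, 0.1]
width: 0.0004
```

```bash
python3 - <<'E'
from h import *
s=r.read_state();print(s["ee_pos"],s["ft_force"])
S=eyes.camera("scene");T=eyes.camera("top")
a=cv2.resize(S["image"][60:260,90:350,::-1],(400,308));b=cv2.resize(T["image"][110:265,220:420,::-1],(400,308))
cv2.imwrite("pics/a2.png",np.hstack([a,b]))
plan([(*door(th,0)[:2],.225,door(th,0)[2]) for th in(3,0,-1,-2)])
E
```

```text
[ 0.48144902 -0.12208348  0.22454578] [1.42741291 1.00556968 0.06577464]
[-0.035, -0.01, -0.002, 0.0, 0.0, -0.036] at [ 0.478 -0.129  0.225 -9.5  ]
[-0.075, -0.02, -0.002, 0.0, 0.0, -0.069] at [ 0.474 -0.137  0.225 -6.5  ]
[-0.088, -0.022, -0.002, 0.0, 0.0, -0.08] at [ 0.473 -0.139  0.225 -5.5  ]
[-0.102, -0.025, -0.002, 0.0, 0.0, -0.091] at [ 0.472 -0.142  0.225 -4.5  ]
```

View pics/a2.png

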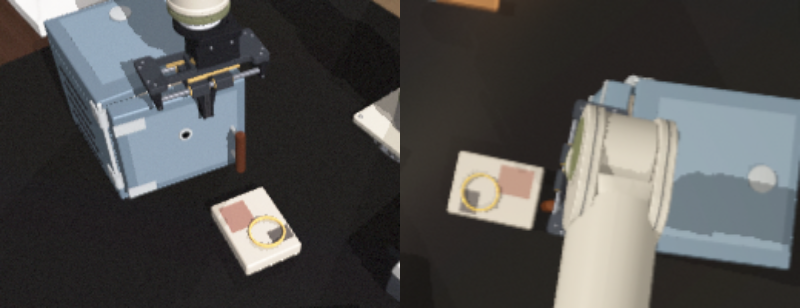

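The door is nearly shut, with the fingertips on its plain face, and the brick and bangle are unmoved. I'll push the last bit slowly and watch the force.

Emit:
play_rows(motion=[[-0.025, -0.007, 0, 0, 0, -0.025, 0], [-0.045, -0.012, 0, 0, 0, -0.045, 0], [-0.06, -0.018, 0, 0, 0, -0.06, 0], [-0.07, -0.02, 0, 0, 0, -0.069, 0], [-0.075, -0.02, 0, 0, 0, -0.069, 0]])

```text
time: 6.22
ee_pos: [0.4745, -0.1354, 0.2245]
eef_rot: [0.746, 0.666, -0.0, -0.0]
ft_force: [-0.4, 2.0, 0.1]
width: 0.0005
```

Emit:
play_rows(motion=[[-0.005, 0, 0, 0, 0, 0, 0], [-0.01, 0, 0, 0, 0, 0, 0], [-0.01, 0, 0, 0, 0, 0, 0]])

```text
time: 6.6
ee_pos: [0.4744, -0.137, 0.2244]
eef_rot: [0.746, 0.666, 0.0, -0.0]
ft_force: [-1.3, 5.2, 1.2]
width: 0.0006
```

Force is rising. I need to know whether that's the stop.

Emit:
play_rows(motion=[[-0.005, 0, 0, 0, 0, 0, 0], [-0.01, 0, 0, 0, 0, 0, 0], [-0.01, 0, 0, 0, 0, 0, 0]])

```text
time: 6.98
ee_pos: [0.4744, -0.137, 0.2244]
eef_rot: [0.745, 0.667, 0.001, -0.001]
ft_force: [-1.1, 12.2, 3.4]
width: 0.0004
```

Emit:
play_rows(motion=[[-0.005, 0, 0, 0, 0, 0, 0], [-0.01, 0, 0, 0, 0, 0, 0], [-0.01, 0, 0, 0, 0, 0, 0]])

```text
time: 7.35
ee_pos: [0.4744, -0.137, 0.2245]
eef_rot: [0.745, 0.667, 0.002, -0.002]
ft_force: [-2.6, 19.7, 3.8]
width: 0.0004
```

The pose stays put while the force climbs, so the door is at its stop. I'm backing straight off and then checking.

Emit:
play_rows(motion=[[0.05, 0, 0, 0, 0, 0, 0], [0.15, 0, 0, 0, 0, 0, 0], [0.4, 0, 0, 0, 0, 0, 0], [0.65, 0, -0.1, 0, 0, 0, 0], [0.9, 0, -0.1, 0, 0, 0, 0]])

```text
time: 7.98
ee_pos: [0.4954, 0.0383, 0.2461]
eef_rot: [0.746, 0.666, 0.001, 0.001]
ft_force: [0.5, 0.5, 0.2]
width: 0.0002
```

Emit:
play_rows(motion=[[0.25, 0, 0, 0, 0, 0, 0], [0.5, 0, 0, 0, 0, 0, 0], [0.75, 0, 0, 0, 0, 0, 0], [0.75, 0, 0, 0, 0, 0, 0]])

```text
time: 8.48
ee_pos: [0.511, 0.1903, 0.2439]
eef_rot: [0.744, 0.668, -0.0, 0.0]
ft_force: [-1.0, -1.1, 0.5]
width: 0.0008
```

```bash
python3 - <<'E'
from h import *
s=r.read_state();print(s["joint_positions"],s["ee_pos"],s["ft_force"])
S=eyes.camera("scene");T=eyes.camera("top")
a=cv2.resize(S["image"][60:260,90:350,::-1],(400,308));b=cv2.resize(T["image"][110:265,220:420,::-1],(400,308))
cv2.imwrite("pics/a3.png",np.hstack([a,b]))
G=np.array([.5085,.3718]);Rd=np.array([.4798,.2932]);d=G-Rd;print("yaw of controller y",np.degrees(np.arctan2(d[1],d[0])))
plan([(.5085,.3718,.12,-6.5)])
E
```

```text
[-0.77933837  0.14119719  0.3769193   1.66147669 -0.05259683  1.34927074
 -0.50180925] [0.51098055 0.19033409 0.2438843 ] [-0.96714589 -1.14053412  0.52198877]
yaw of controller y 69.94084235534757
[0.923, -0.121, 0.62, 0.0, 0.001, 0.0] at [ 0.508  0.372  0.12  -6.5  ]
```

View pics/a3.png

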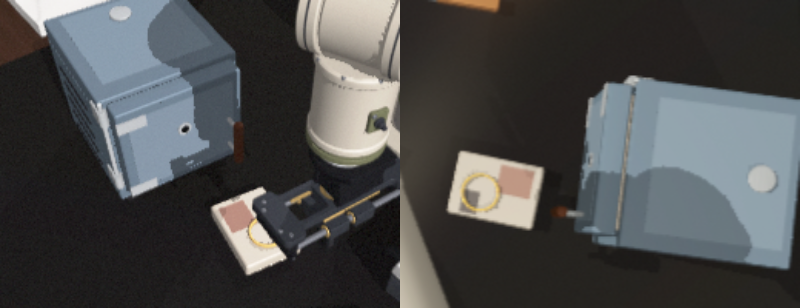

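The door sits flush, parallel to the kiln front, and the brick is unmoved. Next is the button: hover over it with the tool tilted 11° to match its axis.

```bash
cat >> h.py <<'E'
BT=np.array([.508,.371,.072]); cy=np.r_[np.cos(np.radians(70)),np.sin(np.radians(70)),0]; cx=np.array([cy[1],-cy[0],0])
N=-np.sin(np.radians(11))*cx+np.cos(np.radians(11))*np.array([0,0,1.])
def bplan(hs):
    s=r.read_state(); R0=Ro.from_quat(s["eef_rot"]); G=Ro.from_matrix(np.c_[np.cross(cy,-N),cy,-N])
    for h in hs: print(h,np.round(np.r_[R0.inv().apply(BT+N*h-s["ee_pos"])/.2,(R0.inv()*G).as_rotvec()/(np.pi/2)],3).tolist())
E
python3 -c "
from h import *
bplan([.1,.05])"
```

```text
0.1 [0.941, -0.216, 0.37, -0.082, -0.103, -0.847]
0.05 [0.93, -0.17, 0.615, -0.082, -0.103, -0.847]
```

Emit:
play_rows(motion=[[0.2, -0.05, 0, 0, 0, -0.11, 0], [0.4, -0.1, 0.1, 0, 0, -0.22, 0], [0.6, -0.15, 0.2, 0, 0, -0.33, 0], [0.8, -0.2, 0.3, 0, 0, -0.44, 0], [0.94, -0.216, 0.37, 0, 0, -0.55, 0]])

```text
time: 9.2
ee_pos: [0.4897, 0.3783, 0.1699]
eef_rot: [0.396, 0.918, -0.0, 0.0]
ft_force: [-0.7, 0.2, 1.0]
width: 0.0005
```

```bash
python3 -c "
from h import *
bplan([.1,.03])"
```

```text
0.1 [-0.004, -0.001, -0.002, -0.029, -0.12, -0.296]
0.03 [-0.063, 0.029, 0.342, -0.029, -0.12, -0.296]
```

Emit:
play_rows(motion=[[0, 0, 0, -0.01, -0.04, -0.1, 0], [0, 0, 0, -0.02, -0.08, -0.2, 0], [0, 0, 0.1, -0.029, -0.12, -0.296, 0], [-0.063, 0.029, 0.342, -0.029, -0.12, -0.296, 0], [-0.063, 0.029, 0.342, -0.029, -0.12, -0.296, 0]])

```text
time: 9.82
ee_pos: [0.5024, 0.3688, 0.0994]
eef_rot: [0.177, 0.98, -0.02, 0.093]
ft_force: [-1.5, -0.2, 0.4]
width: 0.0002
```

```bash
python3 - <<'E'
from h import *
bplan([.03,.004,0,-.006])
S=eyes.camera("scene");T=eyes.camera("top")
a=cv2.resize(S["image"][210:350,270:410,::-1],(400,400));b=cv2.resize(T["image"][140:240,110:210,::-1],(400,400))
for p,xy0,s,im in((S,(270,210),400/140,a),(T,(110,140),4,b)):
    q=(proj(p,r.read_state()["ee_pos"])-xy0)*s; cv2.circle(im,tuple(int(v) for v in q),4,(255,0,255),1)
cv2.imwrite("pics/a4.png",np.hstack([a,b]))
E
```

```text
0.03 [0.004, 0.02, -0.011, -0.004, -0.001, -0.005]
0.004 [0.004, 0.021, 0.119, -0.004, -0.001, -0.005]
0 [0.004, 0.021, 0.139, -0.004, -0.001, -0.005]
-0.006 [0.004, 0.021, 0.169, -0.004, -0.001, -0.005]
```

View pics/a4.png

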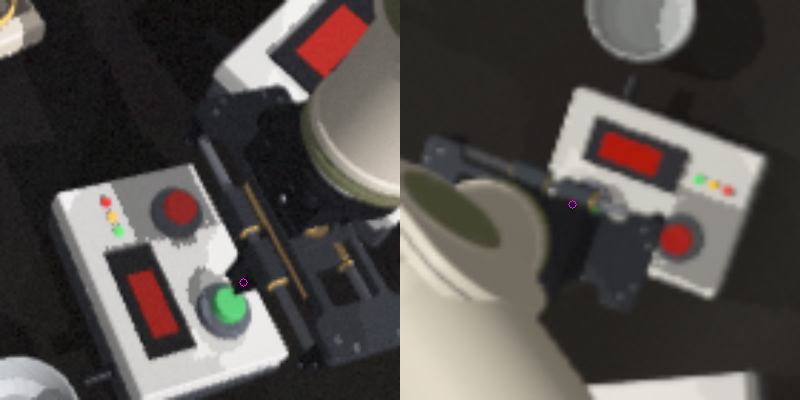

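In the scene half the tip (243,282) stands about 28 mm above the green button (228,303), and the red button is clear. Pressing slowly.

Emit:
play_rows(motion=[[0.004, 0.02, 0.06, 0, 0, 0, 0], [0.004, 0.02, 0.11, 0, 0, 0, 0], [0.004, 0.02, 0.125, 0, 0, 0, 0], [0.004, 0.02, 0.135, 0, 0, 0, 0], [0.004, 0.02, 0.14, 0, 0, 0, 0]])

```text
time: 10.55
ee_pos: [0.5082, 0.3751, 0.0746]
eef_rot: [0.175, 0.98, -0.016, 0.095]
ft_force: [1.2, 0.6, 0.4]
width: 0.0004
```

Emit:
play_rows(motion=[[0, 0, 0.01, 0, 0, 0, 0], [0, 0, 0.02, 0, 0, 0, 0], [0, 0, 0.02, 0, 0, 0, 0]])

```text
time: 10.92
ee_pos: [0.509, 0.3749, 0.0707]
eef_rot: [0.175, 0.98, -0.016, 0.095]
ft_force: [0.6, 0.6, 3.0]
width: 0.0006
```

Emit:
play_rows(motion=[[0, 0, 0.01, 0, 0, 0, 0], [0, 0, 0.015, 0, 0, 0, 0], [0, 0, 0.015, 0, 0, 0, 0]])

```text
time: 11.3
ee_pos: [0.5095, 0.3747, 0.0678]
eef_rot: [0.175, 0.98, -0.016, 0.095]
ft_force: [-0.1, -0.2, 3.6]
width: 0.0005
```

Emit:
play_rows(motion=[[0, 0, 0.005, 0, 0, 0, 0], [0, 0, 0.01, 0, 0, 0, 0], [0, 0, 0.01, 0, 0, 0, 0]])

```text
time: 11.68
ee_pos: [0.5099, 0.3747, 0.0662]
eef_rot: [0.175, 0.98, -0.016, 0.095]
ft_force: [-2.6, -0.7, 8.3]
width: 0.0007
```

Emit:
play_rows(motion=[[0, 0, 0.005, 0, 0, 0, 0], [0, 0, 0.005, 0, 0, 0, 0]])

```text
time: 11.92
ee_pos: [0.5099, 0.3747, 0.066]
eef_rot: [0.175, 0.98, -0.016, 0.095]
ft_force: [-7.2, -3.7, 16.8]
width: 0.0004
```

Emit:
play_rows(motion=[[0, 0, -0.03, 0, 0, 0, 0], [0, 0, -0.1, 0, 0, 0, 0], [0, 0, -0.3, 0, 0, 0, 0], [0, 0, -0.6, 0, 0, 0, 0], [0, 0, -0.9, 0, 0, 0, 0]])

```text
time: 12.55
ee_pos: [0.4769, 0.3857, 0.2433]
eef_rot: [0.175, 0.98, -0.017, 0.094]
ft_force: [0.7, 1.7, -0.5]
width: 0.0007
```

Emit:
play_rows(motion=[[0.25, 0, 0, 0, 0, 0, 0], [0.5, 0, 0, 0, 0, 0, 0], [0.7, 0, 0, 0, 0, 0, 0], [0.7, 0, 0, 0, 0, 0, 0]])

```text
time: 13.05
ee_pos: [0.3453, 0.4351, 0.2143]
eef_rot: [0.172, 0.98, -0.017, 0.094]
ft_force: [-0.0, -0.1, 1.2]
width: 0.0007
```

```bash
python3 - <<'E'
from h import *
s=r.read_state();print(s["ee_pos"],s["ft_force"],s["time"])
S=eyes.camera("scene");T=eyes.camera("top")
cv2.imwrite("pics/a5.png",np.hstack([cv2.resize(p["image"][:,:,::-1],(400,300),interpolation=cv2.INTER_AREA) for p in(S,T)]))
def blob(p,c,xy):
    im=cv2.cvtColor(p["image"],cv2.COLOR_RGB2HSV).astype(int);H,s,v=im[...,0],im[...,1],im[...,2]
    m=((abs(H-65)<20) if c=="g" else ((H<8)|(H>172)))&(s>110)&(v>60)
    yy,xx=np.nonzero(m);k=np.hypot(xx-xy[0],yy-xy[1])<11
    return np.array([xx[k].mean(),yy[k].mean()]),k.sum()
for n,c,a,b in(("green","g",(350,317),(156,191)),("red","r",(332,283),(179,200))):
    A,na=blob(S,c,a);B,nb=blob(T,c,b);print(n,A,na,B,nb,tri([(S,A),(T,B)]))
E
```

```text
[0.34525736 0.43508136 0.21430711] [-0.01238368 -0.07780984  1.1506967 ] 13.05
green [349.57017544 316.42982456] 114 [155.5  190.64] 50 [0.50850078 0.37179488 0.06680521]
red [332.6146789  282.31192661] 109 [178.56603774 199.45283019] 53 [0.4797233  0.29320021 0.06658697]
```

View pics/a5.png

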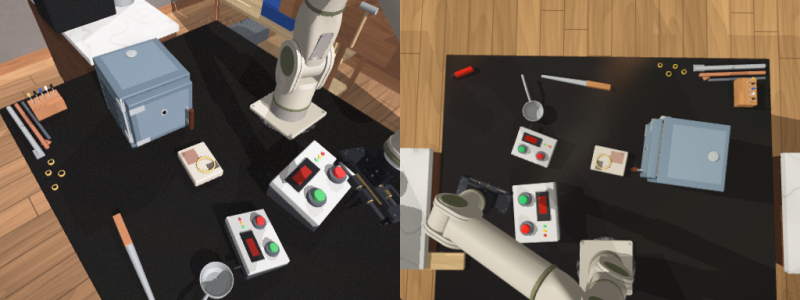

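The door is flush, the controller hasn't moved, both buttons are up and everything else is in place. The gripper hangs free at z 0.21. Handing in.

```bash
python3 -c "
from h import *
print(job.close_job())"
```

```text
the job is handed in; nothing more can be done
None
```

The kiln door is shut, and the green start button on the smaller controller was pressed once and let come up. I handed the job in at about 13 s; no verdict is reported.

- **Door:** I pushed it along its arc with closed fingertips on the plain outer face. At the end the fingertip stopped moving while the force rose to about 20 N, so it is at its stop. The last pictures show it flush, and the lining was never near the fingers.
- **Button:** I pressed with the tool tilted 11° to match the button. It went down about 6 mm and bottomed out; the force reached about 17 N in the last step, more than the 5 N needed. The fingertip was about 4 mm off the button's centre, towards the side away from the red button.
- **Last checks:** The green button's image centre is identical to before the press, and the red one is within 0.1 pixel. So both are up and the controller has not shifted. By eye, the brick, bangle, pan and mandrel are where they were. The robot is touching nothing.

No check failed or disagreed.

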